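Load the desk seal press and hold its depth stop at the third click

TASK

Lay the round brass seal blank flat and fully down in the round nest of the opened desk press and let go of it. Then take the press's spring-return depth-stop knob, which rests at home, turn it clockwise (seen from above) three clicks to its third stop, the one marked by the red dot, without running on to the fourth, and hold it there: finish with the knob still gripped at the third stop, because it winds back home if released. Leave the square blank and everything else on the desk where it is.

Things in the scene. Friction and masses are not known exactly. Their poses are not given: they have to be found in the camera images.
- round_blank: loose round brass disc, diameter 38 mm, 14 mm thick, about 0.13 kg (varies), lying flat on the desk left of the press; origin at the centre of its underside, z up
- press: the opened desk seal press, fixed: blue base 150 x 270 mm, 18 mm high, die block 130 (x) x 76 (y) mm, 42 mm high, at its +y end, grey knob housing 110 x 110 mm, 45 mm high, at its -y end; beyond the base on the +x side lies its opened upper jaw, 60 mm high. Origin at the centre of the base's underside, x away from the robot at zero yaw, z up
- round_nest (a point): centre of the floor of the round nest: a pocket of diameter 42 mm, 6 mm deep, 2 mm chamfered mouth, in the flat top of the steel die block. Floor 36 mm, block top 42 mm above the desk; a seated blank stands 8 mm proud. Axes are those of the press; the knob's axis lies 155 mm away towards -y and 30 mm towards +x
- square_nest (a point): centre of the floor of the square nest (42 x 42 mm, 6 mm deep) in the same block; stays empty in this job
- grip_bar: the knob's grip: upright black bar 50 mm long (its x), 14 mm thick (its y), 42 mm tall, to be pinched across its thickness from above; a white line on its top points to its -x end (the pointer). Origin at the centre of its underside, on the turning axis, 54 mm above the desk; top 96 mm above the desk. It turns with the knob
- stop_knob (a joint): knob turn in rad: 0 at home, growing clockwise seen from above, hard ends 0 and 2.05. Clicks at 0.4, 0.8, 1.2 (third, red dot), 1.6, 2.0 (white dots, also at home). A return spring pulls home with 0.10 N m at home, 0.15 at the third stop, and beats the detents (0.06 N m): turn it from home to the third stop in one grasp; it stays only while held
- square_blank: loose square brass blank 38 x 38 x 14 mm, 0.16 kg, bystander; origin at the centre of its underside
- phone: black phone 75 x 155 x 9 mm lying on the desk, bystander; origin at the centre of its underside
- mug: white mug, diameter 80 mm, 95 mm tall, handle on its +y side, bystander; origin at the centre of its underside
- stapler: red stapler 35 x 140 mm (along its y), 42 mm tall, bystander; origin at the centre of its underside
- stamp: wooden hand stamp, foot diameter 44 mm, 75 mm tall, bystander; origin at the centre of its underside
- tape: black tape dispenser with white roll, 55 x 130 mm (along its y), 75 mm tall, bystander; origin at the centre of its underside
- marker: yellow highlighter 22 x 145 mm (along its y), 14 mm tall, bystander; origin on its underside, 15 mm short of its middle
There are look-alikes about, which are no part of the job. Leave any pink or turquoise look-alike of the round_blank alone.

How it is judged:
By the outcome, as a careful person would: the job done as asked, in the order asked, and still so for the second after the job is handed in, while the arm keeps its last pose, push and grip.
It also fails if it takes over 54 s, if anything falls off the work surface, if the arm or the gripper's body presses on something with over 40 N, if the wrist force passes 120 N, or if a joint passes its speed limit or range.

ROBOT

A 6-joint arm with a two-finger parallel gripper is mounted at the origin on the work surface. World frame = base frame: x ahead of the robot, y to its left, z up, the work surface at z = 0. Lengths are in m, angles in degrees, forces in N, time in s.
With the tool pointing down it reaches from about 0.35 to 0.875 m from the base axis. Payload 4.2 kg.
Tool frame: the origin (TCP) lies where the fingers leave the gripper's body, on its centre line; the fingertips stand 70 mm ahead of it and the grasp point (between the pads) lies 51 mm ahead of it; z points along the fingers, y is the direction in which the jaws open and shut (so a half turn about z gives the same grasp; the last joint's range is limited). The gripper opens to 87 mm and grips with 3 to 60 N. Pads are 19 mm wide; open, the fingers measure 117 mm over their backs; the gripper's body (75 mm by 190 mm) begins 51 mm behind the grasp point.
Start: joints at [88.155, 22.042, 0.453, 0, -68.411, -14.817], TCP at [0.179, 0.599, 0.292] pointing down, gripper open.
Joint ranges: [-179.83, 179.83], [-69.29, 118.12], [-61.27, 80.66], [-181.25, 117.63], [-171.15, -9.14], [-177.46, 177.46]. Speed limits (degrees/s): [159.86, 159.86, 180, 180, 180, 180].

INTERFACE

Orientations are given as a 3x3 rotation matrix whose columns are the frame's x, y, z axes.
In Python, from station import sense, cams, job gives the robot as it stands. The module is installed in compiled form; this text tells all that it offers.
- The arm moves only by the shell command python3 -m handwheel 'ROWS'. ROWS is JSON, a list of rows, each a list of 5 numbers: the shift along the tool's x, y, z in cm, then the turn about the tool's z in degrees, then the opening, from 0 (shut) to 1 (fully open). A call has 1 to 10 rows; each row shifts and turns the commanded pose from where the row before left it, along the tool's axes as they then stand; what a row does not reach is not made up. A row lasts 1/8 s, in which the tool goes at most 62.5 mm and 10.7 degrees, less where a joint would pass 70% of its speed; a pose out of reach is approached as far as the arm can. A call with a gripper value outside its range is refused whole. The fingers move at their own pace and stop on an object; the grip force is fixed at half the most. Time passes only in rows, so rows that do not move let the fingers close. It gives the time, the measured TCP pose, the force and the opening at its end, in the units of the state.
- sense(): the state, without advancing time (a new reading comes with each control period).
- cams.capture(name): name is "side" or "top" or "wrist"; returns the picture (400x640x3 uint8, red, green, blue); there is no depth.
- cams.camera_params(name): a dict with "fx", "fy", "cx", "cy" (pixels), "k1" (the pictures are not rectified: a ray, as slopes to the right and down, at radius r is drawn at 1 + k1 r^2 times it, then the intrinsics apply), "origin" and "rotation" of the camera in the world. Camera axes: x right, y down, z forward; pixel columns grow to the right and rows downward; lengths in m; the calibration is good to about 2 mm. A picture is of the moment at which its call begins: read the wrist's pose just before it. camera_params takes no time and is no camera call; for the wrist camera it gives the pose at the moment of the call.
- job.finish_job(): hands the job in, once; it reports no verdict.
The state is a dict: "time_s": time; "joints": joint angles; "joint_velocities": joint speeds; "effort": joint torques, N m; "tcp_pos": TCP position; "ee_rot": TCP orientation; "wrist_force": force on the tool from outside, world axes, zero at the start; "moment": the same for the moment, N m; "gripper_width": opening from 0.0 (shut) to 1.0 (fully open).
Only numpy, scipy, OpenCV 4.12 (cv2) and the standard library are available. Lean on these libraries where they do the work, as an engineer would, in place of code of your own. Each camera call takes 0.05 s, during which the arm holds its last target. There are 200 camera calls.

## Working session

There is one attempt and no reset: what is moved stays moved. The work goes in short steps, Python scripts to look and compute and a shell command to move; the robot and the scene stay as the last step left them, time stands still between calls to the robot, and variables do not carry over. Pictures are saved under pics/ and viewed, about 8 in all and at most 12, crops included, and the job is handed in when it is done.

```bash
mkdir -p pics
cat > h.py <<'E'
import numpy as np, cv2
from station import sense, cams, job
def snap(n,f):
    p=cams.camera_params(n); im=cams.capture(n); cv2.imwrite(f'pics/{f}.png',im[:,:,::-1]); return im,p
def ray(p,u,v):
    K=np.array([[p['fx'],0,p['cx']],[0,p['fy'],p['cy']],[0,0,1.]])
    x,y=cv2.undistortPoints(np.array([[[u,v]]],float),K,np.array([p['k1'],0,0,0.]))[0,0]
    return np.array(p['origin']),np.array(p['rotation'])@np.array([x,y,1])
def onz(p,u,v,z):
    o,d=ray(p,u,v); return o+d*(z-o[2])/d[2]
def pix(p,X):
    c=np.array(p['rotation']).T@(np.array(X)-p['origin']); a=c[:2]/c[2]; a=a*(1+p['k1']*(a@a))
    return a[0]*p['fx']+p['cx'],a[1]*p['fy']+p['cy']
E
python3 - <<'E'
from h import *
for n in('top','side','wrist'):
    im,p=snap(n,n+'0'); print(n,np.round(p['origin'],3),np.round(p['rotation'],2).tolist(),p['fx'],p['k1'])
s=sense();print(s['time_s'],s['tcp_pos'],np.round(s['ee_rot'],3).tolist(),s['gripper_width'])
E
```

```text
top [ 0.375 -0.028  1.16 ] [[0.01, -0.99, 0.15], [-1.0, -0.01, 0.02], [-0.02, -0.15, -0.99]] 410.2151434450561 0.0017556965795118968
side [0.515 1.002 0.907] [[-1.0, -0.01, 0.01], [-0.02, 0.63, -0.78], [0.0, -0.78, -0.63]] 387.701677704041 -0.09668875941255939
wrist [0.259 0.575 0.385] [[-0.29, -0.91, -0.29], [-0.96, 0.27, 0.08], [0.0, 0.3, -0.95]] 355.7655784433392 -0.007509182350588377
0.15 [0.17909759 0.59843586 0.29139849] [[0.958, -0.287, -0.0], [-0.287, -0.958, -0.002], [0.0, 0.002, -1.0]] 0.9993251144745422
```

View pics/top0.png

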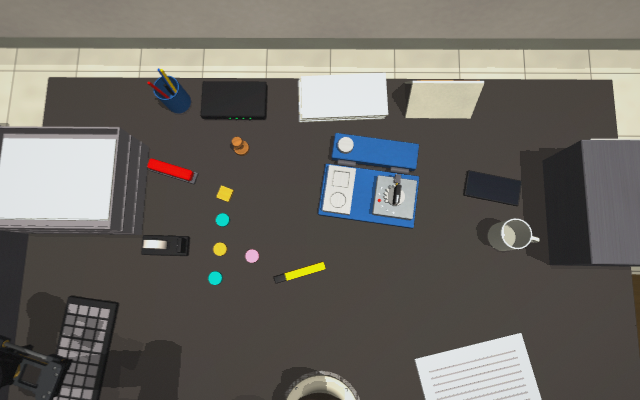

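View pics/side0.png

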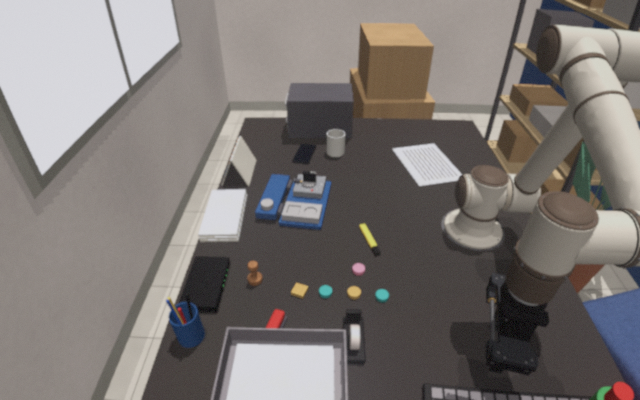

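The top view has the round blank (220,249) as the brass disc. The look-alikes are turquoise (222,219) and (215,278), pink (252,256) and the square blank (224,193). Next I'll measure and confirm it in an enlarged crop.

Run:
```python
from h import *
im=cv2.imread('pics/top0.png'); ims=cv2.imread('pics/side0.png')
pt=cams.camera_params('top');ps=cams.camera_params('side')
def blobs(im,lo,hi,box,mn=60):
    x0,y0,x1,y1=box; m=cv2.inRange(cv2.cvtColor(im,cv2.COLOR_BGR2HSV),np.array(lo),np.array(hi)); k=np.zeros_like(m);k[y0:y1,x0:x1]=m[y0:y1,x0:x1]
    n,l,s,c=cv2.connectedComponentsWithStats(k); return [(c[i],s[i,4],cv2.minAreaRect(np.argwhere(l==i)[:,::-1].astype(np.float32))) for i in range(1,n) if s[i,4]>mn]
for nm,I,p,b in(('top',im,pt,(190,170,280,300)),('side',ims,ps,(280,250,400,310))):
    for c,a,r in blobs(I,(15,100,80),(28,255,255),b): print(nm,'brass',c,a,np.round(onz(p,*c,.012),4))
for c,a,r in blobs(im,(100,120,60),(125,255,255),(310,155,430,235),300):
    print('blue',c,a,r); print([np.round(onz(pt,*q,.018),4).tolist() for q in cv2.boxPoints(r)])
for c,a,r in blobs(im,(0,0,170),(180,40,255),(318,160,360,220),200):
    print('die',c,a,r); print([np.round(onz(pt,*q,.042),4).tolist() for q in cv2.boxPoints(r)])
a=cv2.resize(im[150:240,310:430],None,fx=5,fy=5,interpolation=2); b=cv2.resize(im[180:290,200:270],None,fx=2.5,fy=2.5,interpolation=2)
o=np.zeros((450,780,3),np.uint8);o[:450,:600]=a;o[:b.shape[0],600:600+b.shape[1]]=b;cv2.imwrite('pics/c1.png',o)
```

```text
top brass [224.51941748 193.34466019] 206 [0.5893 0.2843 0.012 ]
top brass [219.74698795 248.68072289] 166 [0.4315 0.2895 0.012 ]
side brass [299.01036269 289.89119171] 193 [0.5917 0.2886 0.012 ]
side brass [353.57419355 292.12258065] 155 [0.434  0.2938 0.012 ]
blue [382.3791866 159.965311 ] 836 ((374.5, 162.5), (15.0, 85.0), 90.0)
[[0.7036, -0.0219, 0.018], [0.7057, -0.265, 0.018], [0.6616, -0.2642, 0.018], [0.6593, -0.0224, 0.018]]
blue [367.81749242 198.08948433] 1978 ((368.77001953125, 195.1099853515625), (96.59078979492188, 52.325904846191406), 8.130102157592773)
[[0.5315, 0.0175, 0.018], [0.6816, -0.0011, 0.018], [0.6441, -0.2731, 0.018], [0.4962, -0.2494, 0.018]]
die [338.91169256 189.12428455] 1223 ((339.0099792480469, 188.92999267578125), (27.435745239257812, 45.67910385131836), 8.130102157592773)
[[0.5411, 0.0032, 0.042], [0.6694, -0.013, 0.042], [0.659, -0.089, 0.042], [0.5312, -0.0717, 0.042]]
```

View pics/c1.png

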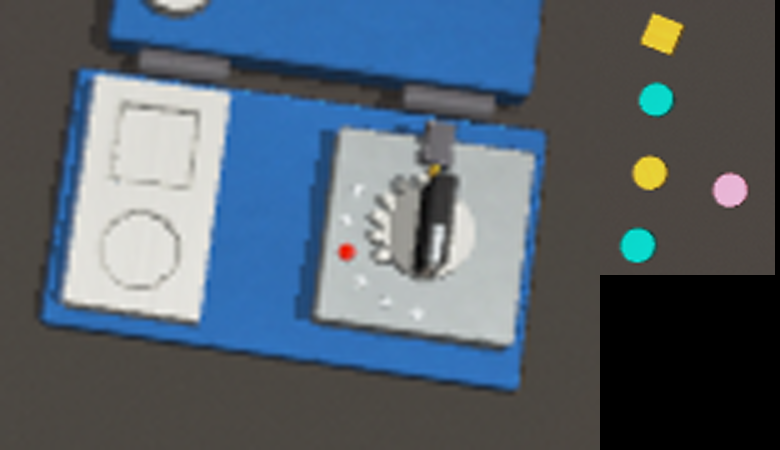

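The crop confirms the brass disc at (220,249), with coloured look-alikes around it. The round nest is the near pocket at about (338,200). The pointer is at the home dot and the red dot is clockwise from it. The press yaw is about -7.2°. I'll move above the blank with the jaw axis along the press y.

```bash
python3 -m handwheel '[[0,0,0,-9.5,1],[4.2,3.9,0.6,0,1],[4.2,3.9,0.6,0,1],[4.2,3.9,0.6,0,1],[4.2,3.9,0.6,0,1],[4.2,3.9,0.6,0,1],[4.2,3.9,0.6,0,1],[4.2,3.9,0.6,0,1],[0,0,0,0,1],[0,0,0,0,1]]'
cat >> h.py <<'E'
def brass(im,p,z=.014):
    hsv=cv2.cvtColor(im,cv2.COLOR_RGB2HSV); m=cv2.inRange(hsv,np.array((15,100,80)),np.array((30,255,255)))
    out=[]
    for c in cv2.findContours(m,0,1)[0]:
        if cv2.contourArea(c)>200:
            M=cv2.moments(c);u=M['m10']/M['m00'],M['m01']/M['m00'];e=cv2.minEnclosingCircle(c)
            out.append((np.round(u,1),np.round(e[1],1),np.round(onz(p,*u,z),4)))
    return out
E
python3 - <<'E'
from h import *
im,p=snap('wrist','w1'); print(brass(im,p,.012)); s=sense();print(s['time_s'],s['tcp_pos'],np.round(s['ee_rot'],3).tolist(),s['joints'])
E
```

```text
time_s: 1.4
tcp_pos: [0.4369, 0.2911, 0.2501]
ee_rot: [[0.992, -0.125, -0.0], [-0.125, -0.992, -0.0], [-0.0, 0.0, -1.0]]
wrist_force: [-0.0, 0.7, -0.1]
gripper_width: 1.001
[(array([473.7, 367. ]), np.float64(174.0), array([0.189 , 0.1447, 0.012 ])), (array([512.9, 310. ]), np.float64(32.0), array([0.2613, 0.1027, 0.012 ])), (array([128.8, 309.9]), np.float64(32.0), array([0.3137, 0.5182, 0.012 ])), (array([570.7, 205.4]), np.float64(63.3), array([0.3761, 0.0504, 0.012 ])), (array([322.3, 180.7]), np.float64(21.2), array([0.4318, 0.2909, 0.012 ]))]
1.45 [0.43660974 0.29171874 0.25028526] [[0.992, -0.124, 0.0], [-0.124, -0.992, 0.0], [0.0, -0.0, -1.0]] [ 5.14633607e+01  1.44191624e+01 -1.71209626e+01 -7.00660034e-03
 -5.84470927e+01  3.14102386e+01]
```

View pics/w1.png

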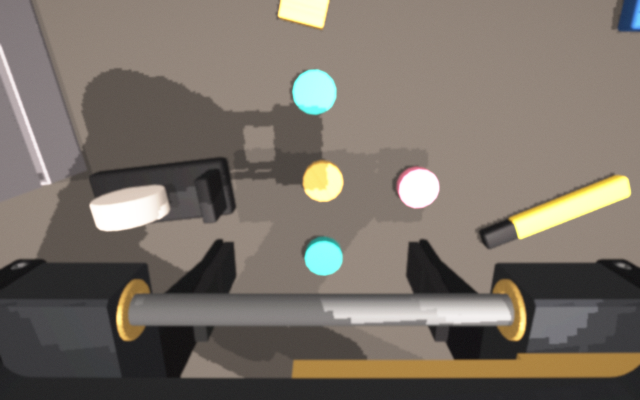

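The blank is at (322,181) in the wrist view, and all three views agree within 4 mm. The tape dispenser is close on its +y side, so I'll turn the jaws to lie along x, then remeasure.

```bash
python3 -m handwheel '[[0,0,0,10,0.75],[0,0,0,10,0.75],[0,0,0,10,0.75],[0,0,0,10,0.75],[0,0,0,10,0.75],[0,0,0,10,0.75],[0,0,0,10,0.75],[0,0,0,10,0.75],[0,0,0,10,0.75],[0.1,0.5,5,0,0.75]]'
python3 -m handwheel '[[0,0,0,0,0.75]]'
python3 - <<'E'
from h import *
im,p=snap('wrist','w2'); print(brass(im,p,.012),brass(im,p,.014)); s=sense();print(s['time_s'],s['tcp_pos'],np.round(s['ee_rot'],3).tolist())
E
```

```text
time_s: 2.7
tcp_pos: [0.433, 0.2945, 0.2034]
ee_rot: [[-0.122, -0.992, 0.008], [-0.992, 0.122, 0.008], [-0.009, -0.007, -1.0]]
wrist_force: [0.7, 0.7, -1.8]
gripper_width: 0.752
time_s: 2.82
tcp_pos: [0.4293, 0.2903, 0.1975]
ee_rot: [[-0.123, -0.992, -0.006], [-0.992, 0.123, -0.006], [0.007, 0.005, -1.0]]
wrist_force: [-0.7, -0.3, 0.3]
gripper_width: 0.749
[(array([437.3, 367.2]), np.float64(189.0), array([0.3367, 0.4794, 0.012 ])), (array([469.6, 310.1]), np.float64(31.6), array([0.3058, 0.4185, 0.012 ])), (array([171.9, 309.9]), np.float64(31.6), array([0.5757, 0.3841, 0.012 ])), (array([128.1, 208.9]), np.float64(34.0), array([0.5879, 0.2846, 0.012 ])), (array([316.3, 193.3]), np.float64(24.8), array([0.4311, 0.2904, 0.012 ]))] [(array([437.3, 367.2]), np.float64(189.0), array([0.3373, 0.4775, 0.014 ])), (array([469.6, 310.1]), np.float64(31.6), array([0.3066, 0.417 , 0.014 ])), (array([171.9, 309.9]), np.float64(31.6), array([0.5746, 0.3829, 0.014 ])), (array([128.1, 208.9]), np.float64(34.0), array([0.5867, 0.284 , 0.014 ])), (array([316.3, 193.3]), np.float64(24.8), array([0.431 , 0.2898, 0.014 ]))]
2.875 [0.43089234 0.29143484 0.19981996] [[-0.122, -0.993, -0.001], [-0.993, 0.122, -0.003], [0.003, 0.001, -1.0]]
```

```bash
python3 -m handwheel '[[0.1,0,4,0,0.75],[0,0,4,0,0.75],[0,0,3,0,0.75],[0,0,1.3,0,0.75],[0,0,0,0,0.75],[0,0,0,0,0.75]]'
python3 -m handwheel '[[0,0,0,0,0.3],[0,0,0,0,0.3],[0,0,0,0,0.3],[0,0,0,0,0.3]]'; python3 -c "
from h import *
print(sense()['tcp_pos'],sense()['gripper_width'])"
```

```text
time_s: 3.62
tcp_pos: [0.4324, 0.2909, 0.0788]
ee_rot: [[-0.124, -0.992, 0.002], [-0.992, 0.124, 0.002], [-0.003, -0.002, -1.0]]
wrist_force: [0.6, -0.3, 0.6]
gripper_width: 0.751
time_s: 4.12
tcp_pos: [0.4317, 0.2899, 0.0775]
ee_rot: [[-0.125, -0.992, 0.0], [-0.992, 0.125, 0.0], [-0.0, -0.0, -1.0]]
wrist_force: [-0.5, 0.2, 1.5]
gripper_width: 0.419
[0.43170034 0.28992469 0.07746932] 0.41900087558097865
```

```bash
python3 -m handwheel '[[0,0,-3,0,0.3],[0,0,-5,0,0.3],[0,0,-4,0,0.3],[4.6,-3.35,0,0,0.3],[4.6,-3.35,0,0,0.3],[4.6,-3.35,0,0,0.3],[4.6,-3.35,0,0,0.3],[4.6,-3.35,0,0,0.3],[0,0,0,0,0.3],[0,0,0,0,0.3]]'
python3 - <<'E'
from h import *
im,p=snap('wrist','w3');s=sense();print(s['time_s'],s['tcp_pos'],np.round(s['ee_rot'],3).tolist(),s['gripper_width'])
import json;json.dump({k:np.array(v).tolist() for k,v in p.items() if not isinstance(v,str)},open('p3.json','w'))
E
```

```text
time_s: 5.38
tcp_pos: [0.5686, 0.0404, 0.1965]
ee_rot: [[-0.126, -0.992, -0.002], [-0.992, 0.126, -0.0], [0.0, 0.002, -1.0]]
wrist_force: [-0.2, 0.9, -1.4]
gripper_width: 0.417
5.425 [0.56854873 0.04107498 0.19672111] [[-0.125, -0.992, -0.001], [-0.992, 0.125, -0.0], [0.0, 0.001, -1.0]] 0.42481005539753036
```

View pics/w3.png

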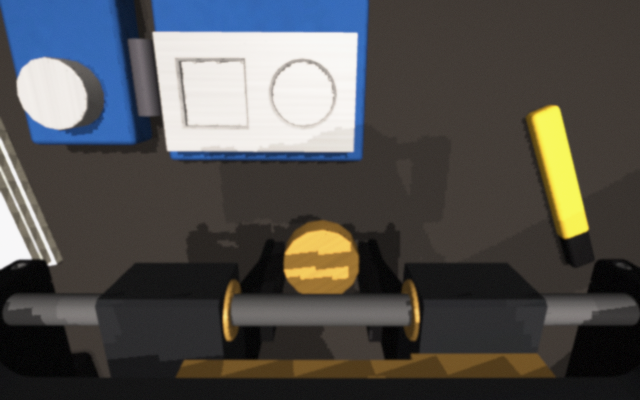

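The blank is held centred between the fingers at (321,260). The nest mouth is at about (303,93) and the square nest at (213,93). Next I'll measure both the nest and the held disc.

Run:
```python
from h import *
import json
p={k:np.array(v) for k,v in json.load(open('p3.json')).items()}
im=cv2.imread('pics/w3.png'); g=cv2.cvtColor(im,cv2.COLOR_BGR2GRAY); hsv=cv2.cvtColor(im,cv2.COLOR_BGR2HSV)
w=cv2.inRange(hsv,np.array((0,0,150)),np.array((180,60,255))); w[:, :150]=0; w[170:]=0; w[:,365:]=0
c=max(cv2.findContours(w,0,1)[0],key=cv2.contourArea); r=cv2.minAreaRect(c)
q=cv2.approxPolyDP(cv2.convexHull(c),6,True)[:,0]; Q=np.array([onz(p,*a,.042) for a in q]);print(q.tolist(),np.round(Q,4).tolist()); print('die ctr',Q.mean(0))
# dark ring pixels of nest
sub=cv2.GaussianBlur(g,(0,0),6).astype(int)-g; pts=[]
for t in np.linspace(0,2*np.pi,72,endpoint=False):
    rr=np.arange(24,42,.5); x=303+rr*np.cos(t);y=93+rr*np.sin(t)
    v=cv2.remap(sub.astype(np.float32),x.astype(np.float32)[None],y.astype(np.float32)[None],1)[0]; k=v.argmax()
    if v[k]>10: pts.append((x[k],y[k]))
pts=np.array(pts,np.float32);e=cv2.fitEllipse(pts);print('ell',e,len(pts))
P=np.array([onz(p,*a,.042) for a in pts]); A=np.c_[2*P[:,:2],np.ones(len(P))]; s=np.linalg.lstsq(A,(P[:,:2]**2).sum(1),rcond=None)[0]; print('nest',s[:2],'r',np.sqrt(s[2]+s[:2]@s[:2]),onz(p,*e[0],.042))
# held disc
m=cv2.inRange(hsv,np.array((12,100,80)),np.array((30,255,255)));m[:200]=0;m[291:]=0;m[:,:280]=0;m[:,362:]=0
c=max(cv2.findContours(m,0,1)[0],key=cv2.contourArea); cc=c[:,0][c[:,0,1]<262]
for z in (.133,.1195):
    P=np.array([onz(p,*a.astype(float),z) for a in cc]);A=np.c_[2*P[:,:2],np.ones(len(P))]; s2=np.linalg.lstsq(A,(P[:,:2]**2).sum(1),rcond=None)[0]; print('disc',z,s2[:2],np.sqrt(s2[2]+s2[:2]@s2[:2]))
print('tip mid px',pix(p,[.5685,.0411,.133]))
# top cam check
pt=cams.camera_params('top'); print('top nest',onz(pt,338,199.8,.042))
```

```text
[[357, 34], [352, 151], [167, 150], [153, 32]] [[0.5301, -0.0699, 0.042], [0.5407, 0.0046, 0.042], [0.6694, -0.0124, 0.042], [0.6591, -0.0875, 0.042]]
die ctr [ 0.59985024 -0.04128904  0.042     ]
ell ((302.7599182128906, 93.29291534423828), (62.882041931152344, 65.90609741210938), 166.4762725830078) 72
nest [ 0.56963451 -0.03764943] r 0.021113082581166922 [ 0.56956834 -0.03820134  0.042     ]
disc 0.133 [0.56686591 0.03615932] 0.01758963176766302
disc 0.1195 [0.56768936 0.0428798 ] 0.019102727789815827
tip mid px (np.float64(318.86984519518614), np.float64(263.7780436636833))
top nest [ 0.56896595 -0.04009358  0.042     ]
```

```bash
python3 -m handwheel '[[4,-0.6,0,0,0.3],[3.95,-0.55,2,0,0.3],[0,0,4,0,0.3],[0,0,1.2,0,0.3],[0,0,0,0,0.3],[0,0,0,0,0.3]]'
python3 - <<'E'
from h import *
im,p=snap('wrist','w4');s=sense();print(s['time_s'],s['tcp_pos'],s['wrist_force'],s['gripper_width'])
cv2.imwrite('pics/w4c.png',cv2.resize(im[120:320,190:450],None,fx=2.5,fy=2.5)[:,:,::-1])
t=s['tcp_pos'];print('nest px',pix(p,[.5696,-.0378,.042]),'disc r',[pix(p,[.5696+.021*a,-.0378+.021*b,.042]) for a,b in((1,0),(-1,0),(0,-1),(0,1))])
E
```

```text
time_s: 6.18
tcp_pos: [0.5717, -0.0386, 0.1267]
ee_rot: [[-0.123, -0.992, 0.003], [-0.992, 0.123, 0.0], [-0.001, -0.003, -1.0]]
wrist_force: [1.0, -0.4, -1.0]
gripper_width: 0.419
6.225 [ 0.57161964 -0.0386728   0.12679242] [ 1.16327516 -0.31334533 -2.05400102] 0.4218715388733202
nest px (np.float64(323.32139922469105), np.float64(244.7807364608775)) disc r [(np.float64(285.47866687185154), np.float64(248.97286525830958)), (np.float64(361.49221556347925), np.float64(240.5440750997294)), (np.float64(318.57577849879146), np.float64(208.92757143815336)), (np.float64(327.7668789949423), np.float64(278.36245056542214))]
```

View pics/w4c.png

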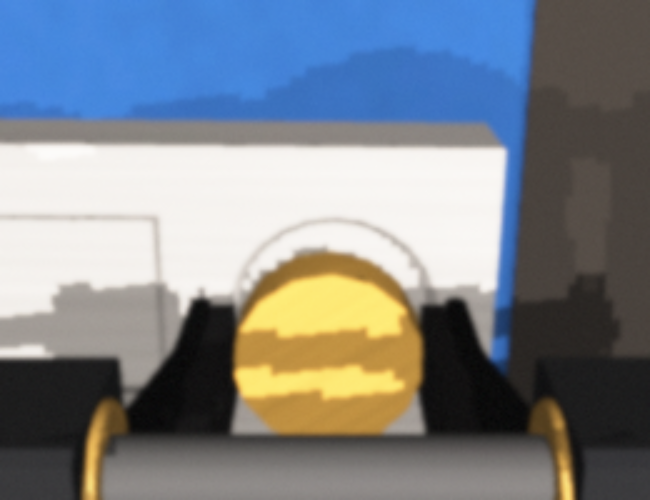

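The nest arc spans 236–430 in the crop, with its top at row 219. The disc's lower front edge is at row 252. I'll compute the remaining offset.

Run:
```python
from h import *
im=cv2.imread('pics/w4.png');p=cams.camera_params('wrist');hsv=cv2.cvtColor(im,cv2.COLOR_BGR2HSV);g=cv2.cvtColor(im,cv2.COLOR_BGR2GRAY)
def circ(px,z,R=None):
    P=np.array([onz(p,float(a),float(b),z)[:2] for a,b in px])
    from scipy.optimize import least_squares
    if R is None: return least_squares(lambda s:np.hypot(*(P-s[:2]).T)-s[2],[*P.mean(0),.02]).x
    return least_squares(lambda s:np.hypot(*(P-s).T)-R,P.mean(0)+[0,.01]).x
m=cv2.inRange(hsv,np.array((12,90,60)),np.array((30,255,255)));m[:200]=0;m[292:]=0;m[:,:275]=0;m[:,368:]=0
c=max(cv2.findContours(m,0,1)[0],key=cv2.contourArea)[:,0]; a=c[c[:,1]<236]
for z in(.0475,.0495): print('disc',circ(a,z),circ(a,z,.019))
sub=cv2.GaussianBlur(g,(0,0),5).astype(np.float32)-g; pts=[]
for t in np.radians(np.arange(-150,-30,3)):
    rr=np.linspace(.9,1.1,41);x=(323.3+38*rr*np.cos(t)).astype(np.float32);y=(245+37*rr*np.sin(t)).astype(np.float32)
    v=cv2.remap(sub,x[None],y[None],1)[0];k=v.argmax()
    if v[k]>8: pts.append((x[k],y[k]))
print(len(pts),'nest',circ(pts,.042),circ(pts,.042,.0211)); print(sense()['tcp_pos'])
```

```text
disc [ 0.57130862 -0.03564396  0.01848551] [ 0.57137811 -0.03506647]
disc [ 0.57117898 -0.03663401  0.01827141] [ 0.57127731 -0.03581703]
40 nest [ 0.5699602  -0.03772885  0.02175129] [ 0.56988086 -0.03847991]
[ 0.57161964 -0.0386728   0.12679242]
```

```bash
python3 -m handwheel '[[0.18,0.12,0,0,0.3],[0,0,0.4,0,0.3],[0,0,0.3,0,0.3],[0,0,0.3,0,0.3],[0,0,0.15,0,0.3],[0,0,0,0,0.3]]'; python3 -m handwheel '[[0,0,0.1,0,0.3],[0,0,0,0,0.3],[0,0,0,0,0.3]]'
```

```text
time_s: 6.98
tcp_pos: [0.5701, -0.0407, 0.1141]
ee_rot: [[-0.124, -0.992, 0.002], [-0.992, 0.124, 0.001], [-0.001, -0.002, -1.0]]
wrist_force: [0.8, 2.8, 2.1]
gripper_width: 0.419
time_s: 7.35
tcp_pos: [0.5701, -0.0409, 0.1136]
ee_rot: [[-0.124, -0.992, 0.002], [-0.992, 0.124, 0.0], [-0.001, -0.002, -1.0]]
wrist_force: [-0.6, 2.7, 4.4]
gripper_width: 0.419
```

It's at seated height with light contact. I'll release, raise and look.

```bash
python3 -m handwheel '[[0,0,0,0,0.5],[0,0,0,0,0.65],[0,0,0,0,0.75],[0,0,0,0,0.75],[0,0,-3,0,0.75],[-4,0,-5,0,1],[-4,0,-1,0,1],[0,0,0,0,1],[0,0,0,0,1]]'
python3 - <<'E'
from h import *
im,p=snap('wrist','w5');s=sense();print(s['time_s'],s['tcp_pos'],s['wrist_force'],s['gripper_width'])
print(brass(im,p,.05))
E
```

```text
time_s: 8.48
tcp_pos: [0.5786, 0.037, 0.2008]
ee_rot: [[-0.125, -0.992, -0.002], [-0.992, 0.125, -0.0], [0.001, 0.002, -1.0]]
wrist_force: [0.8, -0.7, -0.7]
gripper_width: 0.992
8.525 [0.57849836 0.03656906 0.20059771] [0.54530319 0.42189459 0.23987232] 0.9959578548357911
[(array([443. , 366.1]), np.float64(156.1), array([0.4921, 0.1935, 0.05  ])), (array([517.7, 311.5]), np.float64(29.4), array([0.4313, 0.1465, 0.05  ])), (array([128.2, 308.4]), np.float64(30.1), array([0.7413, 0.1045, 0.05  ])), (array([566.7, 171.8]), np.float64(66.8), array([0.4018, 0.034 , 0.05  ])), (array([318.4,  93.9]), np.float64(29.5), array([ 0.5693, -0.04  ,  0.05  ]))]
```

View pics/w5.png

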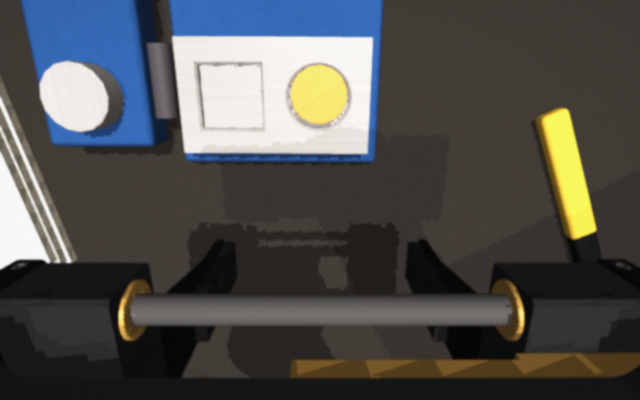

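The blank is flat and centred in the round nest at (318,94). The square nest is empty. Next is the knob: I'll move over it and turn the jaws back.

```bash
python3 -m handwheel '[[4.6,0.6,-0.6,0,1],[4.6,0.6,-0.6,0,1],[4.6,0.6,-0.6,0,1],[4.6,0.6,-0.6,0,1],[4.6,0.6,-0.6,0,1],[0,0,0,-10,1],[0,0,0,-10,1],[0,0,0,-10,1],[0,0,0,-10,1],[0,0,0,-10,1]]'
python3 -m handwheel '[[0,0,0,-10,1],[0,0,0,-10,1],[0,0,0,-10,1],[0,0,0,-10,1],[0,0,0,0,1],[0,0,0,0,1]]'
python3 - <<'E'
from h import *
im,p=snap('wrist','w6');s=sense();print(s['time_s'],s['tcp_pos'],np.round(s['ee_rot'],3).tolist(),s['joints'])
print(pix(p,[.579,-.1956,.096]))
E
```

```text
time_s: 9.78
tcp_pos: [0.5198, -0.1882, 0.2306]
ee_rot: [[0.683, -0.731, -0.002], [-0.731, -0.683, 0.0], [-0.001, 0.001, -1.0]]
wrist_force: [-0.2, 0.1, -0.5]
gripper_width: 1.0
time_s: 10.52
tcp_pos: [0.5202, -0.1877, 0.2311]
ee_rot: [[0.992, -0.128, -0.001], [-0.128, -0.992, 0.0], [-0.001, 0.0, -1.0]]
wrist_force: [-0.5, -0.3, 0.9]
gripper_width: 1.0
10.575 [ 0.52034571 -0.1876109   0.23122221] [[0.992, -0.127, -0.001], [-0.127, -0.992, 0.0], [-0.001, 0.0, -1.0]] [-3.03407077e+00  1.81308784e+01 -1.48274917e+01  1.76669464e-03
 -5.70814888e+01  8.57169367e+01]
(np.float64(322.3680227077565), np.float64(123.93108873966997))
```

View pics/w6.png

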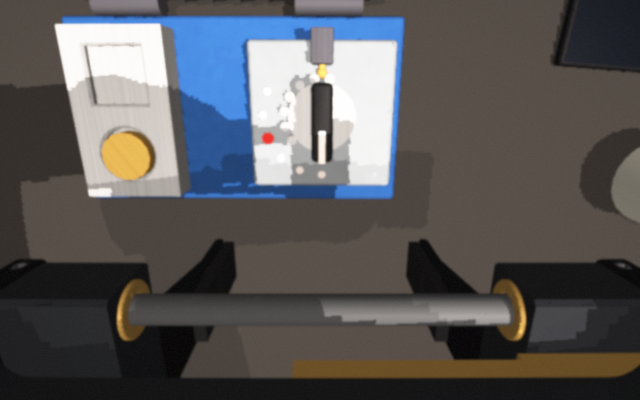

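The bar is centred at (322,122), 2 px from the prediction, and parallel to the tool x axis. The pointer is at home. The pawl post at (322,45) is clear of the fingers. I'll descend and grip.

```bash
python3 -m handwheel '[[5.9,0,0,0,1],[0,0,4,0,1],[0,0,4,0,1],[0,0,2,0,1],[0,0,0,0,1],[0,0,0,0,0.1],[0,0,0,0,0],[0,0,0,0,0],[0,0,0,0,0],[0,0,0,0,0]]'
python3 -m handwheel '[[0,0,0,0,0],[0,0,0,0,0],[0,0,0,0,0]]'; python3 -c "
from h import *
s=sense();R=np.array(s['ee_rot']);print(s['tcp_pos'],np.degrees(np.arctan2(R[1,0],R[0,0])),s['moment'],s['wrist_force'])"
```

```text
time_s: 11.82
tcp_pos: [0.5792, -0.1946, 0.1318]
ee_rot: [[0.992, -0.125, 0.0], [-0.125, -0.992, -0.0], [0.0, 0.0, -1.0]]
wrist_force: [0.3, 0.3, 0.1]
gripper_width: 0.514
time_s: 12.2
tcp_pos: [0.5791, -0.195, 0.1316]
ee_rot: [[0.992, -0.124, -0.0], [-0.124, -0.992, -0.001], [-0.0, 0.001, -1.0]]
wrist_force: [-1.0, -15.8, -3.9]
gripper_width: 0.169
[ 0.57913502 -0.19497015  0.13155528] -7.138245666232932 [-4.78866725  0.19773727 -0.04015073] [ -0.96234126 -15.83529087  -3.8835635 ]
```

Gripped, but there is a 16 N side load, so I'm slightly off-centre. I'll ease it towards -y (tool +y).

```bash
python3 -m handwheel '[[0,0.1,0,0,0],[0,0,0,0,0],[0,0,0,0,0]]'; python3 -c "
from h import *
s=sense();R=np.array(s['ee_rot']);print(s['tcp_pos'],np.degrees(np.arctan2(R[1,0],R[0,0])),s['moment'],s['gripper_width'])"
```

```text
time_s: 12.58
tcp_pos: [0.579, -0.1958, 0.1315]
ee_rot: [[0.992, -0.125, -0.0], [-0.125, -0.992, -0.0], [-0.0, 0.0, -1.0]]
wrist_force: [-0.1, -3.0, -0.8]
gripper_width: 0.157
[ 0.57902114 -0.19578202  0.13153482] -7.171952852844712 [-0.75593152 -0.01875703 -0.13643089] 0.1574696524408475
```

```bash
python3 -m handwheel '[[0,0.02,0,5,0],[0,0,0,8,0],[0,0,0,8,0],[0,0,0,8,0],[0,0,0,6,0],[0,0,0,0,0]]'; python3 -c "
from h import *
s=sense();R=np.array(s['ee_rot']);print(s['tcp_pos'],np.degrees(np.arctan2(R[1,0],R[0,0])),s['moment'],s['gripper_width'])"
```

```text
time_s: 13.32
tcp_pos: [0.5793, -0.1952, 0.1316]
ee_rot: [[0.743, -0.67, 0.0], [-0.67, -0.743, 0.0], [0.0, -0.001, -1.0]]
wrist_force: [-0.1, 1.2, -0.7]
gripper_width: 0.158
[ 0.5792714  -0.19524056  0.13155127] -42.047992450189504 [ 0.38144495 -0.1419417   0.14714356] 0.1577200841493178
```

```bash
python3 -m handwheel '[[0,0,0,8,0],[0,0,0,8,0],[0,0,0,8,0],[0,0,0,6,0],[0,0,0,4,0],[0,0,0,0,0],[0,0,0,0,0]]'
python3 - <<'E'
from h import *
s=sense();R=np.array(s['ee_rot']);print(s['tcp_pos'],np.degrees(np.arctan2(R[1,0],R[0,0])),s['moment'],s['gripper_width'])
im,p=snap('wrist','w7'); it,pt=snap('top','t7')
print(pix(p,[.579,-.196,.096]))
o=np.zeros((400,790,3),np.uint8);o[:400,:480]=im[:,80:560];o[:300,480:780]=cv2.resize(it[160:220,365:425],None,fx=5,fy=5,interpolation=2)
cv2.imwrite('pics/c7.png',o[:,:,::-1])
E
```

```text
time_s: 14.2
tcp_pos: [0.5798, -0.195, 0.1316]
ee_rot: [[0.241, -0.97, 0.002], [-0.97, -0.241, 0.001], [-0.0, -0.002, -1.0]]
wrist_force: [2.4, 4.2, -1.9]
gripper_width: 0.159
[ 0.57978781 -0.19498899  0.13157351] -76.03419814390556 [ 1.54649262 -0.87660771  0.10750925] 0.15926588573649525
(np.float64(321.7248941469189), np.float64(292.0503247314266))
```

View pics/c7.png

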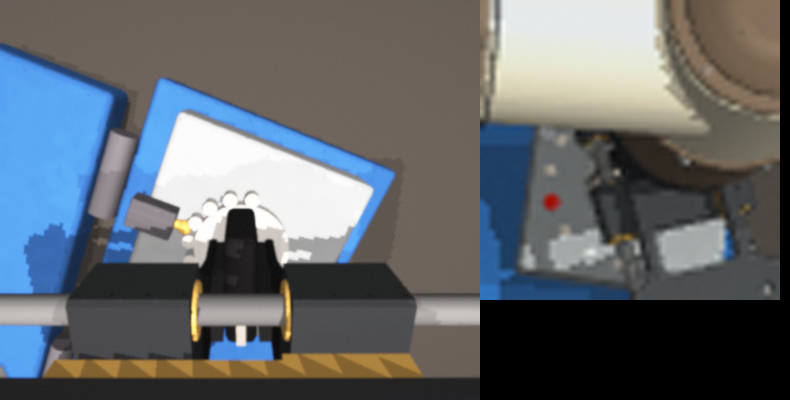

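The bar stays square between the pads and points at the red dot side. The pawl at (182,227) in the crop sits in a notch, with four teeth passed. The tool turned 68.9° (the stop is at 68.75°). One final settle and a side check.

```bash
python3 -m handwheel '[[0,0,0,0,0],[0,0,0,0,0],[0,0,0,0,0],[0,0,0,0,0],[0,0,0,0,0],[0,0,0,0,0],[0,0,0,0,0],[0,0,0,0,0]]'
python3 - <<'E'
from h import *
s=sense();R=np.array(s['ee_rot']);print(s['tcp_pos'],np.degrees(np.arctan2(R[1,0],R[0,0])),s['moment'],s['wrist_force'],s['gripper_width'])
im,p=snap('side','s8');print(brass(im,p,.05)); print(pix(p,[.5696,-.038,.05]),pix(p,[.5696,-.038,.036]))
cv2.imwrite('pics/s8c.png',cv2.resize(im[150:310,250:410],None,fx=3.7,fy=3.7,interpolation=2)[:,:,::-1])
E
```

```text
time_s: 15.3
tcp_pos: [0.5798, -0.195, 0.1315]
ee_rot: [[0.241, -0.97, 0.002], [-0.97, -0.241, 0.001], [-0.0, -0.002, -1.0]]
wrist_force: [3.4, 5.2, -0.9]
gripper_width: 0.16
[ 0.57977085 -0.1949937   0.1315456 ] -76.04802468987684 [ 1.60066602 -0.85575035  0.15092402] [ 3.41877731  5.16131935 -0.898416  ] 0.15992744546044652
[(array([569.9, 206.1]), np.float64(17.0), array([-0.3767, -0.0676,  0.05  ])), (array([552.8, 186.3]), np.float64(13.9), array([-0.3658, -0.1898,  0.05  ])), (array([524.2, 146. ]), np.float64(28.0), array([-0.3717, -0.4964,  0.05  ])), (array([540.2,  95.3]), np.float64(28.0), array([-0.7154, -1.0911,  0.05  ])), (array([399.4,  97.1]), np.float64(38.0), array([ 0.1244, -1.002 ,  0.05  ]))]
(np.float64(310.83670626275136), np.float64(208.21824719214408)) (np.float64(310.900543209263), np.float64(211.3071534177831))
```

View pics/s8c.png

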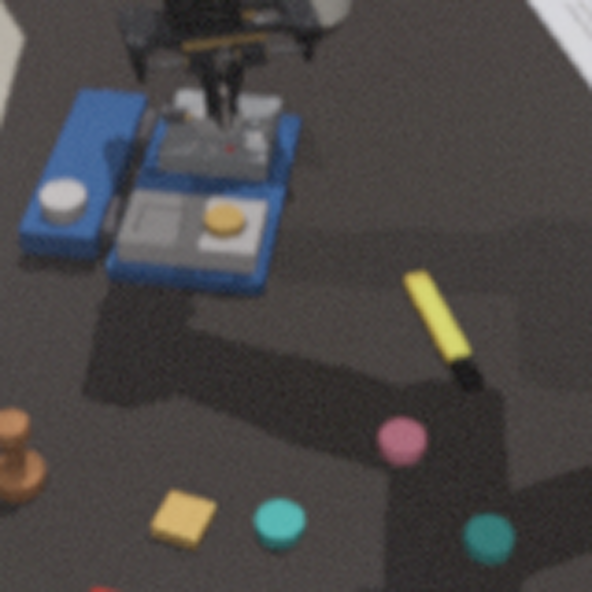

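The side view shows the blank flat in the round nest at (224,219) in the crop. The knob is held, its white line is close to the red dot, and the bystanders are where they were. The yaw has been steady for over a second, so I'm handing in.

```bash
python3 -c "
from station import job
print(job.finish_job())"
```

```text
the job is handed in; nothing more can be done
None
```

The round brass blank is in the round nest and released. I then turned the knob clockwise to its third stop in one grasp and handed in with it still gripped, at about 15.4 s of the 54 s allowed.

- **Blank:** it touched down at seated height (TCP at 0.1136 m, expected 0.1135 m). The wrist view after release and the final side view both show it flat and centred in the pocket.
- **Knob:** the tool turned 68.9° and the third stop is at 68.75°. The angle stayed steady for over a second before I handed in. The pointer is near the red dot and the pawl sits in a notch. I inferred the knob's angle from the tool and the pictures, because nothing measures it directly.
- **Forces:** closing on the bar first gave a 16 N side load, because the gripper was about 1 mm off-centre. I eased that before turning; about 6 N remained at the end.
- **Other objects:** in the final side view, the square blank, look-alikes, marker and stamp look undisturbed. That view did not show the phone, mug, stapler or tape dispenser well enough to check.
- **Failed check:** an automatic colour search of that side view did not pick out the blank, so I judged that picture by eye.

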